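# Clamp a spectacle front under a swing gate with running clearance

### The arm

A 6-joint arm with a two-finger parallel gripper is mounted at the origin on the work surface. World frame = base frame: x ahead of the robot, y to its left, z up, the work surface at z = 0. Lengths are in m, angles in rad, forces in N, time in s.
With the tool pointing down it reaches from about 0.35 to 0.875 m from the base axis. Payload 15.5 kg.
Tool frame: the origin (TCP) lies between the finger pads; the fingertips stand 19 mm ahead of it and the grasp point (between the pads) is the TCP; z points along the fingers, y is the line along which they close (so a half turn about z gives the same grasp; the last joint's range is limited). The gripper opens to 85 mm and grips with 20 to 120 N. Pads are 22 mm wide; open, the fingers measure 114 mm over their backs; the gripper's body (76 mm by 85 mm) begins 54 mm behind the grasp point. The pads swing forward as they close: fully open they stand 13 mm farther back than shut.
Start: joints at [1.23, 0.494, 1.345, -0, 1.302, -0.096], TCP at [0.152, 0.606, 0.25] pointing down, gripper open.
Joint ranges: [-2.91, 2.91], [-0.82, 2.16], [0.22, 2.67], [-1.22, 4.37], [0.12, 2.79], [-3.08, 3.08]. Speed limits (rad/s): [1.89, 1.89, 2.57, 3.01, 3.01, 3.01].

### API

Orientations are given as a rotation vector (axis times angle).
In Python, from workcell import sensors, snapshot, workorder gives the robot as it stands.
- The arm moves only by the shell command python3 -m inch 'ROWS'. ROWS is JSON, a list of rows, each an object of numbers: "x", "y", "z": the shift along the tool's x, y, z in cm; "wx", "wy", "wz": the turn, a rotation vector about the tool's x, y, z in rad; "jaw": the closure, from -1 (fully open) to 1 (shut). A call has exactly 5 rows; each row shifts and turns the commanded pose from where the row before left it, along the tool's axes as they then stand; what a row does not reach is not made up. A row lasts 1/8 s, in which the tool goes at most 62.5 mm and 10.7 degrees, less where a joint would pass 70% of its speed; a pose out of reach is approached as far as the arm can. A call is refused whole if a number of a shift passes 6.25 or a number of a turn 0.188, either way. A call with a gripper value outside its range is refused whole. The fingers move at their own pace and stop on an object; the grip force is fixed at half the most. Time passes only in rows, so rows that do not move let the fingers close, or fill a call up. It gives the time, the measured TCP pose, the force, the opening and the grip force at its end, in the units of the state.
- sensors.sense(): the state, without advancing time (a new reading comes with each control period).
- snapshot(name): name is "side" or "top" or "wrist"; returns a dict with "color" (384x512x3 uint8, blue, green, red), "depth" (384x512 float32, m along the optical axis (not along the pixel's ray), 0 where there is no reading), "fx", "fy", "cx", "cy" (pixels), "pose" (4x4, takes a point from camera to world coordinates). Camera axes: x right, y up, looking along -z (the intrinsics and any distortion apply to the point x, -y, -z); pixel columns grow to the right and rows downward; lengths in m; the calibration is good to about 2 mm. A picture is of the moment at which its call begins.
- workorder.sign_off(): hands the job in; it is judged then, once.
The state is a dict: "time": time; "joint_positions": joint angles; "qd": joint speeds; "tau": joint torques, N m; "tcp_pos": TCP position; "orientation": TCP orientation; "wrist_force": force on the tool from outside, world axes, zero at the start; "moment": the same for the moment, N m; "grip_width": finger opening in m; "gripper_force": force on a finger pad.
Only numpy, scipy, OpenCV 4.12 (cv2) and the standard library are available. Lean on these libraries where they do the work, as an engineer would, in place of code of your own. Each camera call takes 0.05 s, during which the arm holds its last target. There are 200 camera calls.

### The job

Push the fixture's hinged clamp gate shut over the spectacle front until it snaps home past its catch. Then screw the knurled nut all the way down (clockwise from above) until it bottoms out on the gate, back it off a quarter turn so that the front can still be shifted, and finish with the fingers still gripping the nut, holding it still at that setting. Leave the other things on the bench where they are.

Things in the scene. Friction and masses are not known exactly. Their poses are not given: they have to be found in the camera images.
- fixture: black milling fixture fixed to the table: base plate 200 (x) x 260 (y) x 20 mm; on it a 90 x 140 x 30 mm nest with a brown spectacle front. Origin: centre of the underside; x away from the robot's side, y left, z up. A threaded stud (12 mm thick, top 118 mm above the table) stands on its z axis; the gate's upright hinge is at x 0, y 90 mm; the catch block with a spring ball at x -7, y -92 mm, under the gate
- gate (a joint): angle of the aluminium clamp gate, rad: 0 shut against its stop, growing as it opens to the fixture's -x (clockwise from above), at most 1.3. Shut, it runs along the fixture's -y and its slot passes round the stud below the nut. It swings freely until 0.08 rad from shut, then takes about 5 N at the post to ride over the spring ball; past the crest (about 0.04 rad) it snaps shut and stays
- gate_hinge (a point): point on the gate's upright hinge axis at the height of the gate's top face, 70 mm above the table; it stays put as the gate swings. The gate is a flat bar 40 mm wide, 12 mm thick (58 to 70 mm above the table), reaching 190 mm from this axis
- gate_post (a point): centre of the top of the round steel post standing on the gate near its free end: 14 mm thick, 50 mm high (70 to 120 mm above the table), 170 mm from the hinge axis; the place to push the gate
- nut (a joint): turn of the knurled nut on the stud, rad: 0 is bottomed out on the gate's top, growing as it is unscrewed (counterclockwise from above), at most 6.4. It starts partly unscrewed, 2.4 to 4.8. It rises 5 mm a turn, turns against about 0.06 N m, stays where it is left and stops hard at 0. A quarter turn is 1.57 rad
- nut_top (a point): centre of the top face of the knurled steel nut, an upright cylinder 40 mm across and 36 mm high (underside 70 mm above the table when bottomed). It turns and rises with the nut. The stud's end stands 7 to 12 mm above it. A dark radial mark on the top face points along this point's x axis. Free space round the nut: over 50 mm to the gate's post
- demo_lens: white plastic disc, 36 mm across, 8 mm thick, lying on the fixture's base plate; a bystander, not to be moved; origin at the centre of its underside
- spacer: steel ring, 32 mm across, 10 mm high, lying on the fixture's base plate; a bystander, not to be moved; origin at the centre of its underside
- gauge_block: dark steel block 30 x 20 x 25 mm on the table close to the fixture's right side; a bystander, not to be moved; origin at the centre of its underside
- screw_tin: open aluminium cup, 70 mm across, 45 mm high, on the table; a bystander, not to be moved; origin at the centre of its underside
- driver: screwdriver lying on the table; a bystander, not to be moved; origin at the centre of its underside
- chip_brush: wooden brush lying on the table; a bystander, not to be moved; origin at the centre of its underside
- spare_front: brown spectacle front, about 126 x 46 x 6 mm, lying on the table; a bystander, not to be moved; origin at the centre of its underside
- oil: white plastic bottle, 50 mm across, 110 mm high, standing on the table; a bystander, not to be moved; origin at the centre of its underside

How it is judged:
By the outcome, as a careful person would: the job done as asked, in the order asked, and still so for the second after the job is handed in, while the arm keeps its last pose, push and grip.
It also fails if it takes over 64 s, if anything falls off the work surface, if the arm or the gripper's body presses on something with over 40 N, if the wrist force passes 120 N, or if a joint passes its speed limit or range.

## Working session

There is one attempt and no reset: what is moved stays moved. The work goes in short steps, Python scripts to look and compute and a shell command to move; the robot and the scene stay as the last step left them, time stands still between calls to the robot, and variables do not carry over. Pictures are saved under pics/ and viewed, at most 10 in all, crops included, and the job is handed in when it is done.

```bash
mkdir -p pics
cat > h.py <<'E'
import numpy as np, cv2
from workcell import sensors, snapshot, workorder
def pts(s):
    d=s['depth']; v,u=np.mgrid[:d.shape[0],:d.shape[1]]
    P=np.stack([(u-s['cx'])/s['fx']*d,-(v-s['cy'])/s['fy']*d,-d],-1)
    T=np.array(s['pose']); return P@T[:3,:3].T+T[:3,3]
def plane(s,u,v,z):
    T=np.array(s['pose']); r=T[:3,:3]@np.array([(u-s['cx'])/s['fx'],-(v-s['cy'])/s['fy'],-1.])
    return T[:3,3]+r*(z-T[2,3])/r[2]
E
python3 - <<'E'
from h import *
for n in ['top','side']:
    s=snapshot(n); np.savez(n,**s); cv2.imwrite(f'pics/{n}0.png',s['color'])
    print(n,s['fx'],np.round(s['pose'],3).tolist(),[k for k in s])
print(sensors.sense())
E
```

```text
top 480.47022903760956 [[-0.006, 0.99, -0.142, 0.37], [-1.0, -0.005, 0.003, -0.016], [0.002, 0.142, 0.99, 1.271], [0.0, 0.0, 0.0, 1.0]] ['color', 'depth', 'fx', 'fy', 'cx', 'cy', 'pose']
side 406.9532905942759 [[0.732, 0.507, -0.456, 0.044], [-0.682, 0.537, -0.496, -0.55], [-0.006, 0.674, 0.739, 0.888], [0.0, 0.0, 0.0, 1.0]] ['color', 'depth', 'fx', 'fy', 'cx', 'cy', 'pose']
{'time': 0.1, 'joint_positions': array([ 1.22950431e+00,  4.94154623e-01,  1.34605203e+00, -1.44907097e-05,
        1.30250188e+00, -9.55035536e-02]), 'qd': array([ 0.00138653, -0.00208965, -0.00238545,  0.00024868,  0.00188949,
        0.00097959]), 'tau': array([ 1.06021416e-03, -8.83590317e+01, -3.84560966e+01, -3.66442046e-04,
        5.32886654e-03,  7.49941523e-05]), 'tcp_pos': array([0.15197967, 0.60593537, 0.2497448 ]), 'orientation': array([-3.85078485e-01, -3.11767263e+00,  1.71581685e-03]), 'wrist_force': array([0.70162613, 0.00762771, 0.35319872]), 'moment': array([ 0.01278237, -0.0385084 ,  0.00100455]), 'gripper_force': 0.0, 'grip_width': 0.08611043584874686}
```

View pics/top0.png

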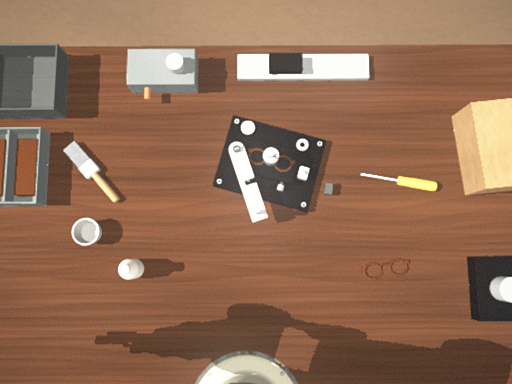

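View pics/side0.png

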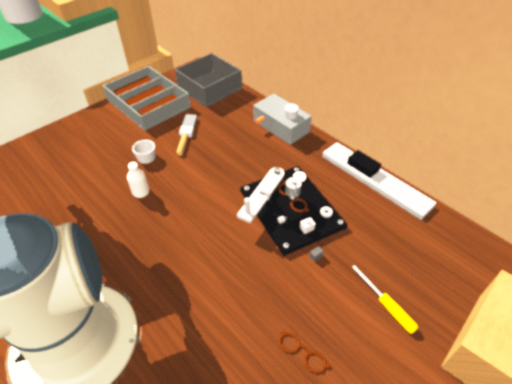

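The top view shows the fixture at about (270,163), the nut at (271,156), the hinge at (237,148) and the gate's free end at (260,215). The side view confirms this, with the nut at (294,186). Next I'll crop and measure.

Run:
```python
from h import *
s=dict(np.load('top.npz'));P=pts(s)
c=s['color'][105:235,200:345]; cv2.imwrite('pics/topc.png',cv2.resize(c,None,fx=4.6,fy=4.6,interpolation=cv2.INTER_CUBIC))
s2=dict(np.load('side.npz'));c=s2['color'][155:265,225:355]; cv2.imwrite('pics/sidec.png',cv2.resize(c,None,fx=4.6,fy=4.6,interpolation=cv2.INTER_CUBIC))
for n,S in(('top',s),('side',s2)):
    P=pts(S);
    m=(P[...,2]>.095)&(P[...,2]<.14)&(P[...,0]>.35)&(P[...,0]<.75)&(abs(P[...,1])<.2)&(S['depth']>0)
    k,l,st,ce=cv2.connectedComponentsWithStats(m.astype(np.uint8))
    for i in range(1,k):
        if st[i,4]>3: print(n,st[i],ce[i],P[l==i].mean(0).round(4),P[l==i].max(0).round(4),P[l==i].min(0).round(4))
    m=(P[...,2]>.062)&(P[...,2]<.076)&(P[...,0]>.35)&(P[...,0]<.75)&(abs(P[...,1])<.2)
    Q=P[m][:,:2].astype(np.float32); print(n,len(Q),cv2.minAreaRect(Q))
    m=(P[...,2]>.012)&(P[...,2]<.026)&(P[...,0]>.35)&(P[...,0]<.75)&(abs(P[...,1])<.2)
    m=cv2.morphologyEx(m.astype(np.uint8),cv2.MORPH_OPEN,np.ones((3,3)))>0
    Q=P[m][:,:2].astype(np.float32); print(n,len(Q),cv2.minAreaRect(Q))
```

```text
top [263 147  17  17 220] [270.91363636 154.91818182] [ 0.6288 -0.0636  0.1088] [ 0.6496 -0.0441  0.1225] [ 0.6097 -0.0838  0.0955]
top [255 207   6   6  30] [257.66666667 209.5       ] [ 0.4924 -0.0298  0.1177] [ 0.4981 -0.0234  0.1246] [ 0.4866 -0.0355  0.1027]
top 1122 ((0.579021155834198, -0.020268917083740234), (0.20890483260154724, 0.07441501319408417), 18.316625595092773)
top 4033 ((0.630235493183136, -0.06387282907962799), (0.26037460565567017, 0.20186032354831696), 74.08602142333984)
side [286 177  16  15 185] [293.2        184.30810811] [ 0.6265 -0.0692  0.1079] [ 0.651  -0.0437  0.1206] [ 0.6106 -0.0871  0.095 ]
side [245 198   5  10  48] [247.     202.3125] [ 0.4922 -0.0346  0.1115] [ 0.501  -0.026   0.1225] [ 0.4872 -0.0395  0.0955]
side 786 ((0.5853972434997559, -0.0377955287694931), (0.21122486889362335, 0.10834529250860214), 18.081445693969727)
side 2556 ((0.6307823061943054, -0.06585051119327545), (0.26240074634552, 0.20160254836082458), 74.06674194335938)
```

View pics/topc.png

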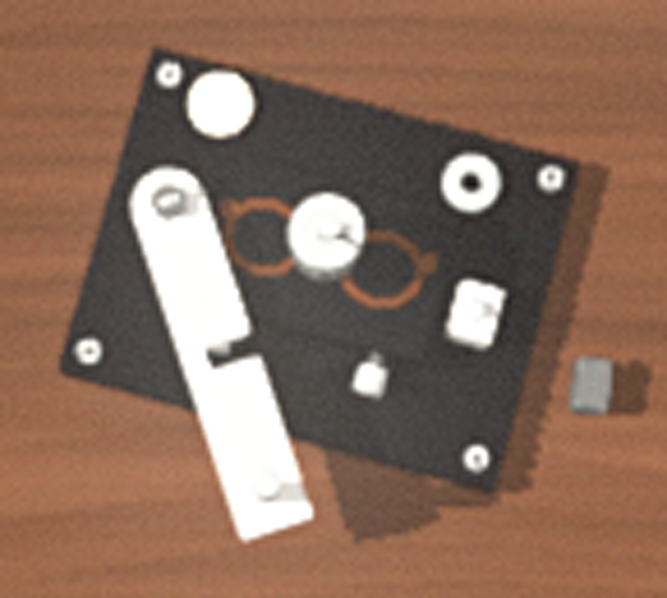

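View pics/sidec.png

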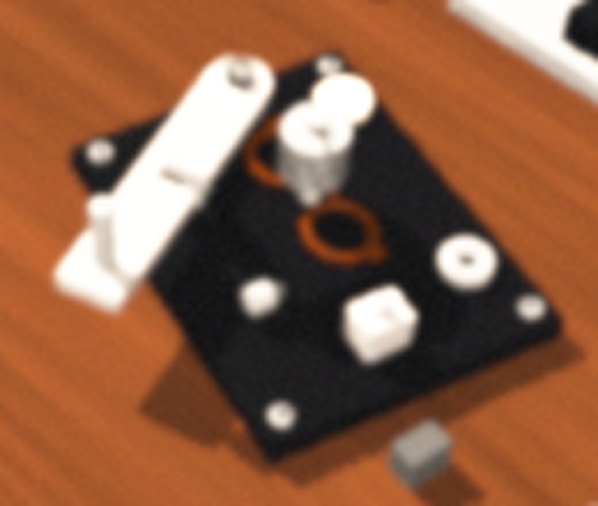

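```bash
A='[{"x":-3.23,"y":-3.57},{"x":-3.23,"y":-3.57},{"x":-3.23,"y":-3.57},{"x":-3.23,"y":-3.57},{"x":-3.23,"y":-3.57}]'
python3 -m inch '[{"x":-3.23,"y":-3.57},{"x":-3.23,"y":-3.57},{"x":-3.23,"y":-3.57},{"x":-3.23,"y":-3.57},{"x":-3.23,"y":-3.57}]'
python3 -m inch '[{"x":-3.23,"y":-3.57},{"x":-3.23,"y":-3.57},{"x":-3.23,"y":-3.57},{"x":-3.23,"y":-3.57},{"x":-3.23,"y":-3.57}]'
python3 -m inch '[{"x":-3.23,"y":-3.57},{"x":-3.23,"y":-3.57},{"x":-3.23,"y":-3.57},{"x":-3.23,"y":-3.57},{"x":-3.23,"y":-3.57}]'
python3 -m inch '[{"wz":0.184,"jaw":0},{"wz":0.184,"jaw":0},{"wz":0.184,"jaw":0},{"wz":0.184,"jaw":0},{"wz":0.184,"jaw":0}]'
python3 -m inch '[{"wz":0.184,"jaw":0},{"wz":0.184,"jaw":0},{"wz":0.184,"jaw":0},{"wz":0.184,"jaw":0},{"wz":0.184,"jaw":0}]'
python3 -m inch '[{"wz":0.184,"jaw":0},{"wz":0.184,"jaw":0},{"wz":0.184,"jaw":0},{"wz":0.184,"jaw":0},{"jaw":0}]'
python3 - <<'E'
from h import *
from scipy.spatial.transform import Rotation as Ro
st=sensors.sense();R=Ro.from_rotvec(st['orientation']).as_matrix();print(R.round(3),st['joint_positions'].round(3))
d=np.array([.492,-.032,st['tcp_pos'][2]])-st['tcp_pos'];print('tool shift cm',R.T@d*100)
s=snapshot('wrist');cv2.imwrite('pics/w1.png',s['color']);P=pts(s)
m=(P[...,2]>.105)&(P[...,2]<.13)&(abs(P[...,0]-.49)<.05)&(abs(P[...,1]+.03)<.05)
print(m.sum(),np.median(P[m],0) if m.any() else 0)
E
```

```text
[[-0.97   0.243 -0.   ]
 [ 0.243  0.97  -0.001]
 [ 0.    -0.001 -1.   ]] [ 1.23   0.494  1.346 -0.     1.303 -0.096]
tool shift cm [-48.50224266 -53.60301327   0.05512683]
0 0validation failed for argument at $[0]...
validation failed for argument at $[0]...
validation failed for argument at $[0]...
validation failed for argument at $[0]...
validation failed for argument at $[0]...
validation failed for argument at $[0]...
```

View pics/w1.png

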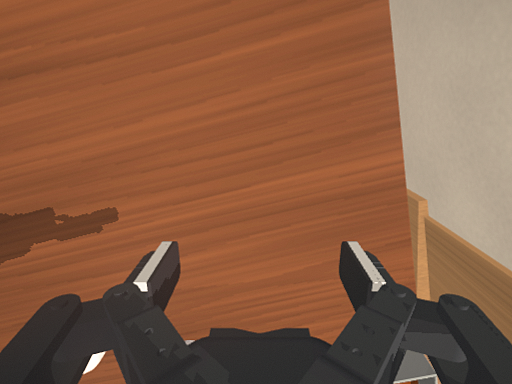

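The calls were refused, so the arm hasn't moved: the wrist view shows only the table, with the fingers at (155,265) and (365,265). The rows probably need every key.

```bash
python3 -m inch '[{"x":-3.23,"y":-3.57,"z":0,"wx":0,"wy":0,"wz":0,"jaw":-1},{"x":-3.23,"y":-3.57,"z":0,"wx":0,"wy":0,"wz":0,"jaw":-1},{"x":-3.23,"y":-3.57,"z":0,"wx":0,"wy":0,"wz":0,"jaw":-1},{"x":-3.23,"y":-3.57,"z":0,"wx":0,"wy":0,"wz":0,"jaw":-1},{"x":-3.23,"y":-3.57,"z":0,"wx":0,"wy":0,"wz":0,"jaw":-1}]'
python3 -m inch --help | head -20
```

```text
time: 0.78
tcp_pos: [0.2657, 0.3923, 0.2502]
orientation: [0.385, 3.118, -0.0]
wrist_force: [0.8, -0.2, 0.1]
grip_width: 0.0856
gripper_force: 0.0invalid input: not JSON, or not a number
```

```bash
python3 -m inch '[{"x":-3.23,"y":-3.57,"z":0,"wx":0,"wy":0,"wz":0,"jaw":-1},{"x":-3.23,"y":-3.57,"z":0,"wx":0,"wy":0,"wz":0,"jaw":-1},{"x":-3.23,"y":-3.57,"z":0,"wx":0,"wy":0,"wz":0,"jaw":-1},{"x":-3.23,"y":-3.57,"z":0,"wx":0,"wy":0,"wz":0,"jaw":-1},{"x":-3.23,"y":-3.57,"z":0,"wx":0,"wy":0,"wz":0,"jaw":-1}]'
python3 -m inch '[{"x":-3.23,"y":-3.57,"z":0,"wx":0,"wy":0,"wz":0,"jaw":-1},{"x":-3.23,"y":-3.57,"z":0,"wx":0,"wy":0,"wz":0,"jaw":-1},{"x":-3.23,"y":-3.57,"z":0,"wx":0,"wy":0,"wz":0,"jaw":-1},{"x":-3.23,"y":-3.57,"z":0,"wx":0,"wy":0,"wz":0,"jaw":-1},{"x":-3.23,"y":-3.57,"z":0,"wx":0,"wy":0,"wz":0,"jaw":-1}]'
python3 -m inch '[{"x":0,"y":0,"z":0,"wx":0,"wy":0,"wz":0.184,"jaw":0},{"x":0,"y":0,"z":0,"wx":0,"wy":0,"wz":0.184,"jaw":0},{"x":0,"y":0,"z":0,"wx":0,"wy":0,"wz":0.184,"jaw":0},{"x":0,"y":0,"z":0,"wx":0,"wy":0,"wz":0.184,"jaw":0},{"x":0,"y":0,"z":0,"wx":0,"wy":0,"wz":0.184,"jaw":0}]'
python3 -m inch '[{"x":0,"y":0,"z":0,"wx":0,"wy":0,"wz":0.184,"jaw":0},{"x":0,"y":0,"z":0,"wx":0,"wy":0,"wz":0.184,"jaw":0},{"x":0,"y":0,"z":0,"wx":0,"wy":0,"wz":0.184,"jaw":0},{"x":0,"y":0,"z":0,"wx":0,"wy":0,"wz":0.184,"jaw":0},{"x":0,"y":0,"z":0,"wx":0,"wy":0,"wz":0.184,"jaw":0}]'
python3 -m inch '[{"x":0,"y":0,"z":0,"wx":0,"wy":0,"wz":0.184,"jaw":0},{"x":0,"y":0,"z":0,"wx":0,"wy":0,"wz":0.184,"jaw":0},{"x":0,"y":0,"z":0,"wx":0,"wy":0,"wz":0.184,"jaw":0},{"x":0,"y":0,"z":0,"wx":0,"wy":0,"wz":0.184,"jaw":0},{"x":0,"y":0,"z":0,"wx":0,"wy":0,"wz":0,"jaw":0}]'
python3 - <<'E'
from h import *
from scipy.spatial.transform import Rotation as Ro
st=sensors.sense();R=Ro.from_rotvec(st['orientation']).as_matrix();print(R.round(3),st['joint_positions'].round(3))
d=np.array([.492,-.032,st['tcp_pos'][2]])-st['tcp_pos'];print('tool shift cm',R.T@d*100)
s=snapshot('wrist');cv2.imwrite('pics/w2.png',s['color']);P=pts(s)
print(np.round(s['pose'],3))
m=(P[...,2]>.105)&(P[...,2]<.13)&(abs(P[...,0]-.49)<.05)&(abs(P[...,1]+.03)<.05)
print(m.sum(),np.median(P[m],0) if m.any() else 0)
E
```

```text
time: 1.4
tcp_pos: [0.379, 0.1799, 0.2503]
orientation: [0.385, 3.118, 0.0]
wrist_force: [1.2, 0.6, -0.1]
grip_width: 0.0855
gripper_force: 0.0
time: 2.02
tcp_pos: [0.4922, -0.0326, 0.2502]
orientation: [-0.385, -3.118, -0.0]
wrist_force: [0.6, 0.7, -0.3]
grip_width: 0.0854
gripper_force: 0.0
time: 2.65
tcp_pos: [0.4916, -0.0311, 0.2502]
orientation: [-1.737, -2.617, 0.0]
wrist_force: [-0.3, -0.4, 0.4]
grip_width: 0.0429
gripper_force: 0.0
time: 3.28
tcp_pos: [0.4916, -0.031, 0.2502]
orientation: [-2.719, -1.574, 0.0]
wrist_force: [-0.7, -0.1, 0.2]
grip_width: 0.043
gripper_force: 0.0
time: 3.9
tcp_pos: [0.4916, -0.0311, 0.2502]
orientation: [-3.101, -0.502, 0.0]
wrist_force: [-0.3, 0.3, -0.6]
grip_width: 0.0431
gripper_force: 0.0
[[ 0.949  0.315 -0.   ]
 [ 0.315 -0.949  0.   ]
 [-0.    -0.    -1.   ]] [-0.184  0.309  1.664 -0.     1.17   1.066]
tool shift cm [ 8.44893029e-03  1.02000351e-01 -1.44333950e-05]
[[ 0.315  0.904  0.288  0.565]
 [-0.949  0.3    0.095 -0.006]
 [-0.    -0.304  0.953  0.374]
 [ 0.     0.     0.     1.   ]]
195 [ 0.49593532 -0.03062975  0.11923688]
```

View pics/w2.png

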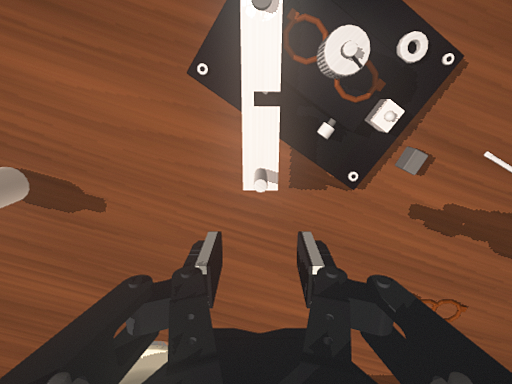

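The post (260,183) is centred between the fingers (about 210 and 308). The nut's mark is at (358,60). I'll go down and swing along the arc.

```bash
python3 -m inch '[{"x":0.2,"y":0.0,"z":4.8,"wx":0,"wy":0,"wz":0,"jaw":0},{"x":0,"y":0,"z":4.8,"wx":0,"wy":0,"wz":0,"jaw":0},{"x":0,"y":0,"z":4.9,"wx":0,"wy":0,"wz":0,"jaw":0},{"x":0,"y":0,"z":0,"wx":0,"wy":0,"wz":0,"jaw":0},{"x":0.08,"y":1.7,"z":0,"wx":0,"wy":0,"wz":-0.1,"jaw":0}]'
python3 -m inch '[{"x":0.08,"y":1.7,"z":0,"wx":0,"wy":0,"wz":-0.1,"jaw":0},{"x":0.08,"y":1.7,"z":0,"wx":0,"wy":0,"wz":-0.1,"jaw":0},{"x":0.08,"y":1.7,"z":0,"wx":0,"wy":0,"wz":-0.1,"jaw":0},{"x":0.08,"y":1.7,"z":0,"wx":0,"wy":0,"wz":-0.1,"jaw":0},{"x":0.08,"y":1.7,"z":0,"wx":0,"wy":0,"wz":-0.1,"jaw":0}]'
python3 -m inch '[{"x":0.08,"y":1.7,"z":0,"wx":0,"wy":0,"wz":-0.1,"jaw":0},{"x":0.08,"y":1.7,"z":0,"wx":0,"wy":0,"wz":-0.1,"jaw":0},{"x":0.04,"y":0.85,"z":0,"wx":0,"wy":0,"wz":-0.05,"jaw":0},{"x":0,"y":0,"z":0,"wx":0,"wy":0,"wz":0,"jaw":0},{"x":0,"y":0,"z":0,"wx":0,"wy":0,"wz":0,"jaw":0}]'
cat > gate.py <<'E'
from h import *
import sys
H=np.array([.6547,.0216])
for n in ['top','side']:
    s=snapshot(n);np.savez(n,**s);P=pts(s)
    m=(P[...,2]>.06)&(P[...,2]<.075)&(np.hypot(P[...,0]-H[0],P[...,1]-H[1])<.195)
    m&=np.hypot(P[...,0]-.63,P[...,1]+.065)>.03
    k,l,t,c=cv2.connectedComponentsWithStats(m.astype(np.uint8))
    Q=P[m][:,:2]; q=np.abs(np.hypot(*(Q-H).T)-.13)<.06
    d=np.median(Q[q]-H,0); print(n,q.sum(),'gate angle',-1.848-np.arctan2(d[1],d[0]))
st=sensors.sense();t=st['tcp_pos'][:2]-H;print('tool angle',-1.848-np.arctan2(t[1],t[0]),'r',np.hypot(*t),st['wrist_force'],st['joint_positions'].round(3))
cv2.imwrite('pics/%s.png'%sys.argv[1],np.hstack([cv2.resize(np.load(n+'.npz')['color'][a:a+150,b:b+150],(400,400),interpolation=2) for n,a,b in(('top',90,200),('side',140,215))]))
E
python3 gate.py g1
```

```text
time: 4.58
tcp_pos: [0.4998, -0.0459, 0.1065]
orientation: [-3.071, -0.663, 0.001]
wrist_force: [1.2, 0.9, 1.1]
grip_width: 0.0431
gripper_force: 0.1
time: 5.2
tcp_pos: [0.5529, -0.1132, 0.1079]
orientation: [2.81, 1.402, 0.002]
wrist_force: [-0.8, 1.0, 1.6]
grip_width: 0.0429
gripper_force: 0.2
time: 5.82
tcp_pos: [0.5885, -0.1337, 0.1065]
orientation: [2.619, 1.734, 0.001]
wrist_force: [-0.1, 0.6, 0.3]
grip_width: 0.0425
gripper_force: 0.0
top 117 gate angle 0.15195679537500606
side 205 gate angle 0.20474400939865656
tool angle 0.12686837450217836 r 0.1687909377896343 [0.52765795 0.2404015  0.52907896] [-0.322  0.631  1.548 -0.     0.963  0.079]
```

```bash
python3 -m inch '[{"x":0.02,"y":0.85,"z":0,"wx":0,"wy":0,"wz":-0.05,"jaw":0},{"x":0.02,"y":0.85,"z":0,"wx":0,"wy":0,"wz":-0.05,"jaw":0},{"x":0.02,"y":0.85,"z":0,"wx":0,"wy":0,"wz":-0.05,"jaw":0},{"x":0.02,"y":0.85,"z":0,"wx":0,"wy":0,"wz":-0.05,"jaw":0},{"x":0,"y":0,"z":0,"wx":0,"wy":0,"wz":0,"jaw":0}]'
python3 -m inch '[{"x":0,"y":0.2,"z":0,"wx":0,"wy":0,"wz":0,"jaw":0},{"x":0,"y":0.2,"z":0,"wx":0,"wy":0,"wz":0,"jaw":0},{"x":0,"y":0,"z":0,"wx":0,"wy":0,"wz":0,"jaw":0},{"x":0,"y":0,"z":0,"wx":0,"wy":0,"wz":0,"jaw":0},{"x":0,"y":0,"z":0,"wx":0,"wy":0,"wz":0,"jaw":0}]'
python3 gate.py g2
```

```text
time: 6.55
tcp_pos: [0.6211, -0.1438, 0.1054]
orientation: [2.433, 1.987, 0.0]
wrist_force: [0.3, -0.2, 0.4]
grip_width: 0.0426
gripper_force: 0.0
time: 7.18
tcp_pos: [0.6231, -0.1442, 0.1051]
orientation: [-2.432, -1.985, 0.003]
wrist_force: [-9.1, 2.2, 6.2]
grip_width: 0.0429
gripper_force: 5.0
top 14 gate angle -0.1412357569947733
side 241 gate angle 0.03196554877404334
tool angle -0.08877449496990542 r 0.16881820974698747 [-9.19603515  1.72336357  6.35849265] [-0.321  0.673  1.449 -0.     1.023 -0.119]
```

View pics/g2.png

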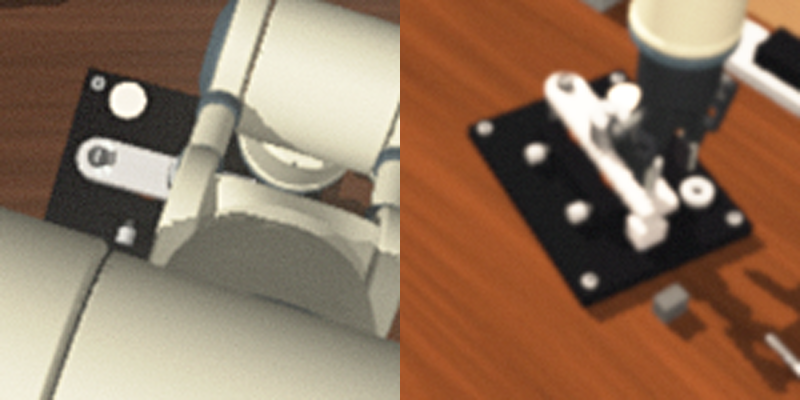

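The left half is blocked by the arm. The right half shows the gate over the catch block (about (645,215)). I'll push a bit further to confirm the hard stop.

```bash
python3 -m inch '[{"x":0,"y":0.15,"z":0,"wx":0,"wy":0,"wz":0,"jaw":0},{"x":0,"y":0.15,"z":0,"wx":0,"wy":0,"wz":0,"jaw":0},{"x":0,"y":0.15,"z":0,"wx":0,"wy":0,"wz":0,"jaw":0},{"x":0,"y":0,"z":0,"wx":0,"wy":0,"wz":0,"jaw":0},{"x":0,"y":0,"z":0,"wx":0,"wy":0,"wz":0,"jaw":0}]'
```

```text
time: 7.9
tcp_pos: [0.6236, -0.1444, 0.1047]
orientation: [-2.426, -1.981, 0.011]
wrist_force: [-33.8, 3.3, 22.8]
grip_width: 0.0428
gripper_force: 16.9
```

Hard stop reached: 34 N with almost no travel. I'll retract and move over the nut, with the wrist wound back so it can make one long clockwise turn.

```bash
python3 -m inch '[{"x":0,"y":-1,"z":0,"wx":0,"wy":0,"wz":0,"jaw":0},{"x":0,"y":-0.9,"z":0,"wx":0,"wy":0,"wz":0,"jaw":0},{"x":0,"y":0,"z":0,"wx":0,"wy":0,"wz":0,"jaw":0},{"x":0,"y":0,"z":-4.5,"wx":0,"wy":0,"wz":0,"jaw":0},{"x":0,"y":0,"z":-5,"wx":0,"wy":0,"wz":0,"jaw":-1}]'
python3 -m inch '[{"x":1.9,"y":0,"z":-5,"wx":0,"wy":0,"wz":-0.0,"jaw":-1},{"x":3,"y":0,"z":0,"wx":0,"wy":0,"wz":0,"jaw":-1},{"x":3,"y":0,"z":0,"wx":0,"wy":0,"wz":0,"jaw":-1},{"x":0,"y":0,"z":0,"wx":0,"wy":0,"wz":-0.185,"jaw":-1},{"x":0,"y":0,"z":0,"wx":0,"wy":0,"wz":-0.185,"jaw":-1}]'
python3 -m inch '[{"x":0,"y":0,"z":0,"wx":0,"wy":0,"wz":-0.185,"jaw":-1},{"x":0,"y":0,"z":0,"wx":0,"wy":0,"wz":-0.185,"jaw":-1},{"x":0,"y":0,"z":0,"wx":0,"wy":0,"wz":-0.185,"jaw":-1},{"x":0,"y":0,"z":0,"wx":0,"wy":0,"wz":-0.185,"jaw":-1},{"x":0,"y":0,"z":0,"wx":0,"wy":0,"wz":-0.185,"jaw":-1}]'
python3 -m inch '[{"x":0,"y":0,"z":0,"wx":0,"wy":0,"wz":-0.185,"jaw":-1},{"x":0,"y":0,"z":0,"wx":0,"wy":0,"wz":-0.185,"jaw":-1},{"x":0,"y":0,"z":0,"wx":0,"wy":0,"wz":-0.185,"jaw":-1},{"x":0,"y":0,"z":0,"wx":0,"wy":0,"wz":-0.185,"jaw":-1},{"x":0,"y":0,"z":0,"wx":0,"wy":0,"wz":-0.185,"jaw":-1}]'
python3 -m inch '[{"x":0,"y":0,"z":0,"wx":0,"wy":0,"wz":-0.185,"jaw":-1},{"x":0,"y":0,"z":0,"wx":0,"wy":0,"wz":-0.185,"jaw":-1},{"x":0,"y":0,"z":0,"wx":0,"wy":0,"wz":-0.15,"jaw":-1},{"x":0,"y":0,"z":0,"wx":0,"wy":0,"wz":0,"jaw":-1},{"x":0,"y":0,"z":0,"wx":0,"wy":0,"wz":0,"jaw":-1}]'
python3 gate.py g3
python3 - <<'E'
from h import *
from scipy.spatial.transform import Rotation as Ro
st=sensors.sense();R=Ro.from_rotvec(st['orientation']).as_matrix();print(R.round(3),st['joint_positions'].round(3))
s=snapshot('wrist');P=pts(s);np.savez('wrist',**s)
z=P[...,2]
def cc(m,n):
    k,l,t,c=cv2.connectedComponentsWithStats(m.astype(np.uint8));i=1+np.argmax(t[1:,4]) ;Q=P[l==i]
    (c2,r)=cv2.minEnclosingCircle(Q[:,:2].astype(np.float32));print(n,t[i],c[i],np.median(Q,0).round(4),np.round(c2,4),round(r,4))
near=np.hypot(P[...,0]-.63,P[...,1]+.065)<.04
cc((abs(z-.109)<.004)&near,'nut'); cc((abs(z-.119)<.005)&near,'stud')
near=np.hypot(P[...,0]-.608,P[...,1]+.142)<.04
cc((abs(z-.12)<.006)&near,'post')
n=(np.hypot(P[...,0]-.63,P[...,1]+.065)<.04)&(z>.1)
v,u=np.where(n); a,b=max(v.min()-20,0),max(u.min()-20,0)
c=s['color'][a:v.max()+20,b:u.max()+20];print(a,b,c.shape)
f=550/max(c.shape);cv2.imwrite('pics/nut.png',cv2.resize(c,None,fx=f,fy=f,interpolation=2));print(f)
E
```

```text
time: 8.52
tcp_pos: [0.6107, -0.1418, 0.201]
orientation: [-2.433, -1.987, 0.001]
wrist_force: [1.2, -0.1, -0.2]
grip_width: 0.0593
gripper_force: 0.0
time: 9.15
tcp_pos: [0.627, -0.0639, 0.2504]
orientation: [2.018, 2.407, 0.0]
wrist_force: [-0.8, 0.2, -0.4]
grip_width: 0.0851
gripper_force: 0.0
time: 9.78
tcp_pos: [0.6268, -0.0644, 0.2504]
orientation: [0.733, 3.054, 0.0]
wrist_force: [0.8, 0.1, 1.0]
grip_width: 0.0852
gripper_force: 0.0
time: 10.4
tcp_pos: [0.6269, -0.0644, 0.2504]
orientation: [-0.707, 3.06, -0.0]
wrist_force: [-0.0, -0.8, -0.0]
grip_width: 0.0855
gripper_force: 0.0
time: 11.02
tcp_pos: [0.6266, -0.0644, 0.2503]
orientation: [-1.457, 2.783, -0.0]
wrist_force: [0.5, 0.1, -0.7]
grip_width: 0.0855
gripper_force: 0.0
top 319 gate angle 0.018947387359292023
side 311 gate angle 0.036947757576589524
tool angle 0.039516786544252946 r 0.09045630251437221 [-0.98454306 -0.24681463 -0.24413511] [-0.197  0.5    1.333  0.     1.308 -2.734]
[[-0.569 -0.823  0.   ]
 [-0.823  0.569 -0.   ]
 [-0.    -0.    -1.   ]] [-0.197  0.5    1.333  0.     1.308 -2.734]
nut [ 236  165   41   40 1090] [255.89633028 184.39174312] [ 0.6285 -0.0668  0.1093] [ 0.6302 -0.0647] 0.0207
stud [250 182  13  12 125] [255.784 187.544] [ 0.6296 -0.0653  0.1176] [ 0.6303 -0.0641] 0.0061
post [219  99  16  16 199] [226.65326633 106.69346734] [ 0.6077 -0.1416  0.1196] [ 0.6081 -0.1415] 0.0069
144 100 (240, 308, 3)
1.7857142857142858
```

View pics/nut.png

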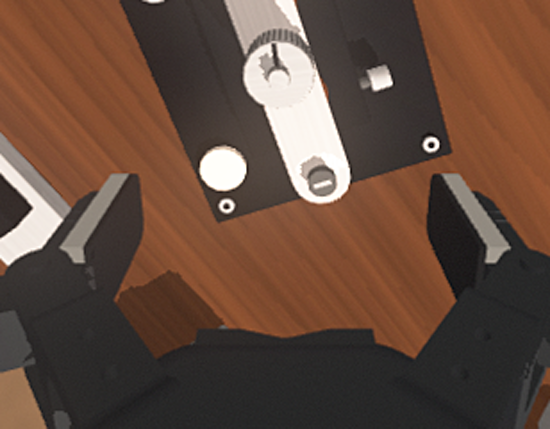

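The post is at (0.608,-0.1415), its shut position. The nut is at crop (279,75) with its mark pointing up in the picture. I'll go down and grip.

```bash
python3 -m inch '[{"x":-0.2,"y":-0.3,"z":5,"wx":0,"wy":0,"wz":0,"jaw":-1},{"x":0,"y":0,"z":5,"wx":0,"wy":0,"wz":0,"jaw":-1},{"x":0,"y":0,"z":3,"wx":0,"wy":0,"wz":0,"jaw":-1},{"x":0,"y":0,"z":2.1,"wx":0,"wy":0,"wz":0,"jaw":-1},{"x":0,"y":0,"z":0,"wx":0,"wy":0,"wz":0,"jaw":-1}]'
python3 -m inch '[{"x":0,"y":0,"z":0,"wx":0,"wy":0,"wz":0,"jaw":-0.3},{"x":0,"y":0,"z":0,"wx":0,"wy":0,"wz":0,"jaw":0},{"x":0,"y":0,"z":0,"wx":0,"wy":0,"wz":0,"jaw":1},{"x":0,"y":0,"z":0,"wx":0,"wy":0,"wz":0,"jaw":1},{"x":0,"y":0,"z":0,"wx":0,"wy":0,"wz":0,"jaw":1}]'
cat > r.py <<'E'
from h import *
s=sensors.sense();j=s['joint_positions'];print('psi',round(j[0]-j[5],4),'q6',round(j[5],3),'F',s['wrist_force'].round(1),'M',s['moment'].round(3),s['tcp_pos'].round(4),s['grip_width'],s['gripper_force'])
E
python3 r.py
```

```text
time: 11.8
tcp_pos: [0.6292, -0.0643, 0.0979]
orientation: [1.46, -2.779, -0.003]
wrist_force: [0.5, -0.1, 1.6]
grip_width: 0.0857
gripper_force: 0.0
time: 12.42
tcp_pos: [0.6308, -0.0647, 0.1006]
orientation: [-1.461, 2.779, -0.002]
wrist_force: [-1.1, -0.3, 9.5]
grip_width: 0.0389
gripper_force: 59.2
psi 2.5388 q6 -2.735 F [-1.1 -0.3  9.5] M [-0.148  0.103 -0.003] [ 0.6308 -0.0647  0.1006] 0.03886256113872849 59.17053401470184
```

```bash
python3 -m inch '[{"x":0,"y":0,"z":0.014,"wx":0,"wy":0,"wz":0.18,"jaw":1},{"x":0,"y":0,"z":0.014,"wx":0,"wy":0,"wz":0.18,"jaw":1},{"x":0,"y":0,"z":0.014,"wx":0,"wy":0,"wz":0.18,"jaw":1},{"x":0,"y":0,"z":0.014,"wx":0,"wy":0,"wz":0.18,"jaw":1},{"x":0,"y":0,"z":0.014,"wx":0,"wy":0,"wz":0.18,"jaw":1}]'; python3 r.py
python3 -m inch '[{"x":0,"y":0,"z":0.014,"wx":0,"wy":0,"wz":0.18,"jaw":1},{"x":0,"y":0,"z":0.014,"wx":0,"wy":0,"wz":0.18,"jaw":1},{"x":0,"y":0,"z":0.014,"wx":0,"wy":0,"wz":0.18,"jaw":1},{"x":0,"y":0,"z":0.014,"wx":0,"wy":0,"wz":0.18,"jaw":1},{"x":0,"y":0,"z":0.014,"wx":0,"wy":0,"wz":0.18,"jaw":1}]'; python3 r.py
```

```text
time: 13.05
tcp_pos: [0.631, -0.0649, 0.0999]
orientation: [-0.098, 3.138, -0.002]
wrist_force: [-0.2, -3.0, 7.5]
grip_width: 0.0382
gripper_force: 59.2
psi 1.6327 q6 -1.829 F [-0.2 -3.   7.5] M [-0.603  0.005  0.11 ] [ 0.631  -0.0649  0.0999] 0.03819478137085787 59.19354021549225
time: 13.68
tcp_pos: [0.6308, -0.0652, 0.0992]
orientation: [1.277, 2.868, -0.001]
wrist_force: [-1.3, -4.9, 8.1]
grip_width: 0.0383
gripper_force: 59.2
psi 0.7324 q6 -0.929 F [-1.3 -4.9  8.1] M [-0.957  0.319  0.078] [ 0.6308 -0.0652  0.0992] 0.03831634232920757 59.23739969730377
```

```bash
python3 -m inch '[{"x":0,"y":0,"z":0.01,"wx":0,"wy":0,"wz":0.12,"jaw":1},{"x":0,"y":0,"z":0.01,"wx":0,"wy":0,"wz":0.12,"jaw":1},{"x":0,"y":0,"z":0.01,"wx":0,"wy":0,"wz":0.12,"jaw":1},{"x":0,"y":0,"z":0.01,"wx":0,"wy":0,"wz":0.12,"jaw":1},{"x":0,"y":0,"z":0.01,"wx":0,"wy":0,"wz":0.12,"jaw":1}]'; python3 r.py
```

```text
time: 14.3
tcp_pos: [0.6306, -0.0653, 0.0987]
orientation: [2.065, 2.365, 0.0]
wrist_force: [-2.3, -6.3, 9.2]
grip_width: 0.0384
gripper_force: 59.4
psi 0.1344 q6 -0.331 F [-2.3 -6.3  9.2] M [-1.005  0.532  0.098] [ 0.6306 -0.0653  0.0987] 0.038441783597166046 59.368189573287964
```

```bash
python3 -m inch '[{"x":0,"y":0,"z":0.01,"wx":0,"wy":0,"wz":0.12,"jaw":1},{"x":0,"y":0,"z":0.01,"wx":0,"wy":0,"wz":0.12,"jaw":1},{"x":0,"y":0,"z":0.01,"wx":0,"wy":0,"wz":0.12,"jaw":1},{"x":0,"y":0,"z":0.01,"wx":0,"wy":0,"wz":0.12,"jaw":1},{"x":0,"y":0,"z":0.01,"wx":0,"wy":0,"wz":0.12,"jaw":1}]'; python3 r.py
```

```text
time: 14.92
tcp_pos: [0.6305, -0.0652, 0.0982]
orientation: [2.672, 1.649, 0.001]
wrist_force: [-3.5, -4.7, 10.6]
grip_width: 0.0383
gripper_force: 59.5
psi -0.4656 q6 0.269 F [-3.5 -4.7 10.6] M [-0.87   0.747  0.111] [ 0.6305 -0.0652  0.0982] 0.038273078827839556 59.491671323776245
```

```bash
python3 -m inch '[{"x":0,"y":0,"z":0.01,"wx":0,"wy":0,"wz":0.12,"jaw":1},{"x":0,"y":0,"z":0.01,"wx":0,"wy":0,"wz":0.12,"jaw":1},{"x":0,"y":0,"z":0.01,"wx":0,"wy":0,"wz":0.12,"jaw":1},{"x":0,"y":0,"z":0.01,"wx":0,"wy":0,"wz":0.12,"jaw":1},{"x":0,"y":0,"z":0.01,"wx":0,"wy":0,"wz":0.12,"jaw":1}]'; python3 r.py
```

```text
time: 15.55
tcp_pos: [0.6304, -0.0651, 0.0977]
orientation: [3.04, 0.786, 0.002]
wrist_force: [-4.1, -4.2, 10.6]
grip_width: 0.0384
gripper_force: 59.6
psi -1.0655 q6 0.869 F [-4.1 -4.2 10.6] M [-0.595  0.674  0.051] [ 0.6304 -0.0651  0.0977] 0.038353575721304406 59.58347797393799
```

```bash
python3 -m inch '[{"x":0,"y":0,"z":0.01,"wx":0,"wy":0,"wz":0.12,"jaw":1},{"x":0,"y":0,"z":0.01,"wx":0,"wy":0,"wz":0.12,"jaw":1},{"x":0,"y":0,"z":0.01,"wx":0,"wy":0,"wz":0.12,"jaw":1},{"x":0,"y":0,"z":0.01,"wx":0,"wy":0,"wz":0.12,"jaw":1},{"x":0,"y":0,"z":0.01,"wx":0,"wy":0,"wz":0.12,"jaw":1}]'; python3 r.py
```

```text
time: 16.18
tcp_pos: [0.6303, -0.0649, 0.0972]
orientation: [3.137, -0.148, 0.002]
wrist_force: [-3.9, -2.8, 11.7]
grip_width: 0.0389
gripper_force: 59.6
psi -1.6654 q6 1.469 F [-3.9 -2.8 11.7] M [-0.484  0.713  0.054] [ 0.6303 -0.0649  0.0972] 0.03892337812989297 59.64835524559021
```

```bash
python3 -m inch '[{"x":0,"y":0,"z":0.004,"wx":0,"wy":0,"wz":0.05,"jaw":1},{"x":0,"y":0,"z":0.004,"wx":0,"wy":0,"wz":0.05,"jaw":1},{"x":0,"y":0,"z":0.004,"wx":0,"wy":0,"wz":0.05,"jaw":1},{"x":0,"y":0,"z":0,"wx":0,"wy":0,"wz":0,"jaw":1},{"x":0,"y":0,"z":0,"wx":0,"wy":0,"wz":0,"jaw":1}]'; python3 r.py
```

```text
time: 16.8
tcp_pos: [0.6303, -0.0648, 0.0971]
orientation: [3.118, -0.377, 0.002]
wrist_force: [-4.6, -3.7, 11.0]
grip_width: 0.0385
gripper_force: 59.7
psi -1.8115 q6 1.615 F [-4.6 -3.7 11. ] M [-0.359  0.675 -0.062] [ 0.6303 -0.0648  0.0971] 0.03854889487178488 59.66617226600647
```

```bash
python3 -m inch '[{"x":0,"y":0,"z":0.004,"wx":0,"wy":0,"wz":0.05,"jaw":1},{"x":0,"y":0,"z":0.004,"wx":0,"wy":0,"wz":0.05,"jaw":1},{"x":0,"y":0,"z":0,"wx":0,"wy":0,"wz":0,"jaw":1},{"x":0,"y":0,"z":0,"wx":0,"wy":0,"wz":0,"jaw":1},{"x":0,"y":0,"z":0,"wx":0,"wy":0,"wz":0,"jaw":1}]'; python3 r.py
```

```text
time: 17.42
tcp_pos: [0.6303, -0.0648, 0.097]
orientation: [3.096, -0.532, 0.002]
wrist_force: [-3.1, -1.8, 11.5]
grip_width: 0.0384
gripper_force: 59.7
psi -1.9114 q6 1.715 F [-3.1 -1.8 11.5] M [-0.415  0.669 -0.069] [ 0.6303 -0.0648  0.097 ] 0.0383927921678397 59.67751443386078
```

```bash
python3 -m inch '[{"x":0,"y":0,"z":0.004,"wx":0,"wy":0,"wz":0.04,"jaw":1},{"x":0,"y":0,"z":0.004,"wx":0,"wy":0,"wz":0.04,"jaw":1},{"x":0,"y":0,"z":0,"wx":0,"wy":0,"wz":0,"jaw":1},{"x":0,"y":0,"z":0,"wx":0,"wy":0,"wz":0,"jaw":1},{"x":0,"y":0,"z":0,"wx":0,"wy":0,"wz":0,"jaw":1}]'; python3 r.py
```

```text
time: 18.05
tcp_pos: [0.6303, -0.0648, 0.0969]
orientation: [3.072, -0.655, 0.002]
wrist_force: [-3.2, -2.4, 11.9]
grip_width: 0.0384
gripper_force: 59.7
psi -1.9912 q6 1.795 F [-3.2 -2.4 11.9] M [-0.338  0.676  0.257] [ 0.6303 -0.0648  0.0969] 0.038414487659157226 59.72191393375397
```

```bash
python3 -m inch '[{"x":0,"y":0,"z":0.004,"wx":0,"wy":0,"wz":0.04,"jaw":1},{"x":0,"y":0,"z":0.004,"wx":0,"wy":0,"wz":0.04,"jaw":1},{"x":0,"y":0,"z":0,"wx":0,"wy":0,"wz":0,"jaw":1},{"x":0,"y":0,"z":0,"wx":0,"wy":0,"wz":0,"jaw":1},{"x":0,"y":0,"z":0,"wx":0,"wy":0,"wz":0,"jaw":1}]'; python3 r.py
```

```text
time: 18.68
tcp_pos: [0.6314, -0.0654, 0.097]
orientation: [3.043, -0.776, 0.006]
wrist_force: [1.2, -6.6, 6.9]
grip_width: 0.0387
gripper_force: 60.4
psi -2.0708 q6 1.874 F [ 1.2 -6.6  6.9] M [-1.162 -0.37   1.115] [ 0.6314 -0.0654  0.097 ] 0.03870181845167363 60.441555976867676
```

```bash
python3 -m inch '[{"x":0,"y":0,"z":0,"wx":0,"wy":0,"wz":0.04,"jaw":1},{"x":0,"y":0,"z":0,"wx":0,"wy":0,"wz":0.04,"jaw":1},{"x":0,"y":0,"z":0,"wx":0,"wy":0,"wz":0,"jaw":1},{"x":0,"y":0,"z":0,"wx":0,"wy":0,"wz":0,"jaw":1},{"x":0,"y":0,"z":0,"wx":0,"wy":0,"wz":0,"jaw":1}]'; python3 r.py
```

```text
time: 19.3
tcp_pos: [0.6325, -0.0662, 0.0971]
orientation: [3.009, -0.897, 0.01]
wrist_force: [7.6, -12.0, 1.9]
grip_width: 0.039
gripper_force: 60.7
psi -2.1513 q6 1.954 F [  7.6 -12.    1.9] M [-2.083 -1.341  1.179] [ 0.6325 -0.0662  0.0971] 0.03898241398792897 60.72086691856384
```

The nut bottomed at psi ≈ -1.985, a total of 4.52 rad, which matches the mark. After that the grip slipped slightly. I'll re-grip before backing off, so that tool angle equals nut angle.

```bash
python3 -m inch '[{"x":0,"y":0,"z":0,"wx":0,"wy":0,"wz":0,"jaw":-0.3},{"x":0,"y":0,"z":0,"wx":0,"wy":0,"wz":0,"jaw":-0.3},{"x":0,"y":0,"z":0,"wx":0,"wy":0,"wz":0,"jaw":-0.3},{"x":0,"y":0,"z":0,"wx":0,"wy":0,"wz":0,"jaw":-0.3},{"x":0,"y":0,"z":0,"wx":0,"wy":0,"wz":0,"jaw":-0.3}]'; python3 r.py
python3 - <<'E'
from h import *
s=snapshot('wrist');np.savez('wrist2',**s);cv2.imwrite('pics/n2.png',s['color'])
E
```

```text
time: 19.92
tcp_pos: [0.63, -0.0644, 0.0955]
orientation: [-3.01, 0.899, 0.0]
wrist_force: [-0.5, 0.1, 0.0]
grip_width: 0.0555
gripper_force: 0.0
psi -2.151 q6 1.955 F [-0.5  0.1  0. ] M [-0.002 -0.03   0.003] [ 0.63   -0.0644  0.0955] 0.05550657803039917 0.0
```

View pics/n2.png

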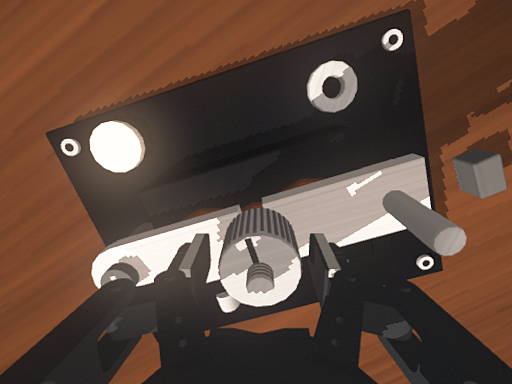

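The mark at (250,245) points about 17–20° left of tool x. That is fixture +x, so the nut is bottomed, and the gate is shut. I'll re-grip and back off 1.57 rad.

```bash
python3 -m inch '[{"x":0,"y":0,"z":0,"wx":0,"wy":0,"wz":0,"jaw":0},{"x":0,"y":0,"z":0,"wx":0,"wy":0,"wz":0,"jaw":1},{"x":0,"y":0,"z":0,"wx":0,"wy":0,"wz":0,"jaw":1},{"x":0,"y":0,"z":0,"wx":0,"wy":0,"wz":0,"jaw":1},{"x":0,"y":0,"z":0,"wx":0,"wy":0,"wz":0,"jaw":1}]'; python3 r.py
python3 -m inch '[{"x":0,"y":0,"z":-0.0125,"wx":0,"wy":0,"wz":-0.157,"jaw":1},{"x":0,"y":0,"z":-0.0125,"wx":0,"wy":0,"wz":-0.157,"jaw":1},{"x":0,"y":0,"z":-0.0125,"wx":0,"wy":0,"wz":-0.157,"jaw":1},{"x":0,"y":0,"z":-0.0125,"wx":0,"wy":0,"wz":-0.157,"jaw":1},{"x":0,"y":0,"z":-0.0125,"wx":0,"wy":0,"wz":-0.157,"jaw":1}]'
python3 -m inch '[{"x":0,"y":0,"z":-0.0125,"wx":0,"wy":0,"wz":-0.157,"jaw":1},{"x":0,"y":0,"z":-0.0125,"wx":0,"wy":0,"wz":-0.157,"jaw":1},{"x":0,"y":0,"z":-0.0125,"wx":0,"wy":0,"wz":-0.157,"jaw":1},{"x":0,"y":0,"z":-0.0125,"wx":0,"wy":0,"wz":-0.157,"jaw":1},{"x":0,"y":0,"z":-0.0125,"wx":0,"wy":0,"wz":-0.157,"jaw":1}]'
python3 -m inch '[{"x":0,"y":0,"z":0,"wx":0,"wy":0,"wz":0,"jaw":1},{"x":0,"y":0,"z":0,"wx":0,"wy":0,"wz":0,"jaw":1},{"x":0,"y":0,"z":0,"wx":0,"wy":0,"wz":0,"jaw":1},{"x":0,"y":0,"z":0,"wx":0,"wy":0,"wz":0,"jaw":1},{"x":0,"y":0,"z":0,"wx":0,"wy":0,"wz":0,"jaw":1}]'; python3 r.py
python3 - <<'E'
from h import *
s=snapshot('wrist');cv2.imwrite('pics/n3.png',s['color'])
E
```

```text
time: 20.6
tcp_pos: [0.63, -0.0646, 0.0958]
orientation: [3.01, -0.899, 0.0]
wrist_force: [-2.1, -0.0, 5.3]
grip_width: 0.0386
gripper_force: 59.6
psi -2.1511 q6 1.955 F [-2.1 -0.   5.3] M [-0.213  0.369 -0.016] [ 0.63   -0.0646  0.0958] 0.03859998810434938 59.598668217659
time: 21.22
tcp_pos: [0.6299, -0.0651, 0.0964]
orientation: [3.123, 0.329, -0.0]
wrist_force: [-3.2, -6.7, 4.3]
grip_width: 0.0385
gripper_force: 59.5
time: 21.85
tcp_pos: [0.6302, -0.0655, 0.0971]
orientation: [2.76, 1.498, -0.0]
wrist_force: [-2.3, -9.2, 2.5]
grip_width: 0.0383
gripper_force: 59.7
time: 22.48
tcp_pos: [0.6302, -0.0655, 0.0971]
orientation: [2.763, 1.491, -0.001]
wrist_force: [-1.2, -8.7, 3.1]
grip_width: 0.0384
gripper_force: 59.7
psi -0.5819 q6 0.385 F [-1.2 -8.7  3.1] M [-1.426  0.275  0.05 ] [ 0.6302 -0.0655  0.0971] 0.03839764473848869 59.71148908138275
```

View pics/n3.png

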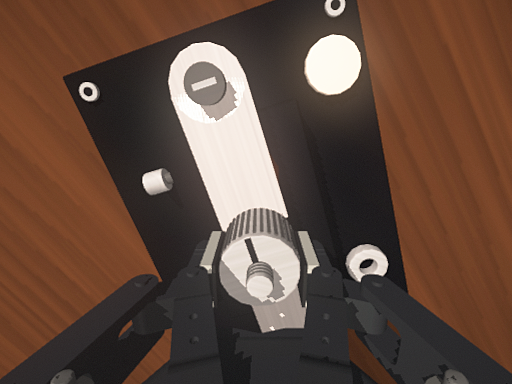

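The mark (251,250) still has the same angle relative to the gripper, so the nut turned with the tool: 1.569 rad. The fingers still grip it and the gate is still shut. I'm handing in.

```bash
python3 -c "
from workcell import workorder
print(workorder.sign_off())"
```

```text
the job is handed in; nothing more can be done
None
```

The gate is snapped shut; the nut was screwed down until it bottomed, then backed off 1.57 rad, and the fingers still grip it at that setting; I handed the job in at about 22.5 s.

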